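# Hold the clamp collar on the stirrer shaft's set-screw flats

## Robot

A 6-joint arm with a two-finger parallel gripper is mounted at the origin on the work surface. World frame = base frame: x ahead of the robot, y to its left, z up, the work surface at z = 0. Lengths are in m, angles in degrees, forces in N, time in s.
With the tool pointing down it reaches from about 0.325 to 0.85 m from the base axis. Payload 15.5 kg.
Tool frame: the origin (TCP) lies midway between the tips of the shut fingers; the grasp point (between the pads) lies 19 mm behind it; z points along the fingers, y is the line along which they close (so a half turn about z gives the same grasp; the last joint's range is limited). The gripper opens to 91 mm and grips with 3 to 60 N. Pads are 32 mm wide; open, the fingers measure 118 mm over their backs; the gripper's body (76 mm by 178 mm) begins 60 mm behind the grasp point.
Start: joints at [-71.878, 28.281, 77.091, -0, 74.628, -5.472], TCP at [0.25, -0.573, 0.214] pointing down, gripper open.
Joint ranges: [-166.48, 166.48], [-47.26, 123.95], [12.59, 153.08], [-70.14, 250.14], [6.76, 159.57], [-176.63, 176.63]. Speed limits (degrees/s): [108.29, 108.29, 147.25, 172.46, 172.46, 172.46].

## Interface

Orientations are given as a 3x3 rotation matrix whose columns are the frame's x, y, z axes.
In Python, from bench import ctrl gives the robot as it stands. The module is installed in compiled form; this text tells all that it offers. Calls block until the motion is done:
- ctrl.goto(position, orientation): joint-space move of the TCP to a pose.
- ctrl.move_l(position, vel=0.15, ori=None, contact_N=None): straight line of the TCP; ori=None keeps the orientation; vel is the mean speed in m/s. With contact_N (N) it stops when the force on the tool has changed by that much, and returns True; else False.
- ctrl.movej(angles): joint-space move.
- ctrl.command_gripper(opening): opening from 0.0 (shut) to 1.0 (fully open); the grip force is fixed at half the most; returns when the fingers have stopped.
- ctrl.sleep(seconds).
- ctrl.ik(position, orientation): joint angles nearest the present ones, or None.
- ctrl.read_camera(name): name is "side" or "top" or "wrist"; returns the picture (400x640x3 uint8, blue, green, red); there is no depth.
- ctrl.camera_params(name): a dict with "fx", "fy", "cx", "cy" (pixels), "pose" (4x4, takes a point from camera to world coordinates); the wrist camera has in their place "T_tool_cam" (4x4, takes a point from camera to tool coordinates, whose origin is the TCP and whose axes are the flange's). Camera axes: x right, y up, looking along -z (the intrinsics and any distortion apply to the point x, -y, -z); pixel columns grow to the right and rows downward; lengths in m; the calibration is good to about 2 mm. A picture is of the moment at which its call begins: read the wrist's pose just before it. camera_params takes no time and is no camera call.
A pose or a line that the arm cannot do raises ctrl.MotionError and nothing moves.
- ctrl.sign_off(): hands the job in; it is judged then, once.
Readings, each from a call of its own:
- ctrl.current_t(): time.
- ctrl.current_q(): joint angles.
- ctrl.current_dq(): joint speeds.
- ctrl.current_effort(): joint torques, N m.
- ctrl.current_tool_pos(): TCP position.
- ctrl.current_eef_rot(): TCP orientation.
- ctrl.current_contact_force(): force on the tool from outside, world axes, zero at the start.
- ctrl.current_wrist_torque(): the same for the moment, N m.
- ctrl.current_grip_width(): opening from 0.0 (shut) to 1.0 (fully open).
- ctrl.current_grasp_force(): force on a finger pad.
Only numpy, scipy, OpenCV 4.12 (cv2) and the standard library are available. Lean on these libraries where they do the work, as an engineer would, in place of code of your own. Each camera call takes 0.05 s, during which the arm holds its last target. There are 200 camera calls.

## Task

Feel for the two opposite set-screw flats on the upright shaft of the bench stirrer drive with the fingers, and turn the shaft until a flat faces the red mark on top of the drive. Then take the square aluminium collar off the white tile, slide it straight down over the flats with its black thumb-screw pointing towards the red mark, and finish while still holding it there in the gripper, level, clear of the round shoulder below and with the end of the shaft showing above it, as if a colleague were about to tighten the screw. Leave the two bottles and the flask standing where they are.

Things in the scene. Friction and masses are not known exactly. Their poses are not given: they have to be found in the camera images.
- drive: fixed bench stirrer drive: white housing 110 (x) x 120 (y) x 60 mm high, origin at the centre of its underside on the bench, z up; its -x side is the front, with the red mark. A vertical steel shaft stands in the middle of its top. The shaft turns endlessly either way and stays where it is left (friction 0.06 N m); its angle is not read out: it must be felt or seen
- mark (a point): the middle of the red index mark (20 x 8 mm) on the top of the drive, 43 mm in front (-x) of the shaft axis, 61 mm above the bench
- shoulder (a point): on the shaft axis at the top of its round shoulder (24 mm diameter, 20 mm high) = lower end of the flats, 80 mm above the bench; axes as the drive (does not turn with the shaft). At the start each flat faces 0.7 rad or more away from the mark
- shaft_end (a point): on the shaft axis at its top end, 125 mm above the bench, does not turn. The top 45 mm are an 18 mm bar with two opposite flats, 13 mm apart, end chamfered 1 mm. Fingers pinching it lightly (4 N) stop at 13 mm on the flats, 18 mm on the round, and 18 mm x cos(0.764 - a) when a rad (a < 0.764) off the flats; a firm grip on the flats turns it
- collar: loose square aluminium collar, 40 x 40 x 24 mm high, about 0.12 kg, lying flat on the tile (underside 8 mm above the bench); origin at the centre of its underside, z up. A thumb-screw sticks out 18 mm from the middle of its -x side; the plain +y and -y sides, 40 mm apart, are free to grip
- collar_mid (a point): the middle of the collar, on its hole's axis, 12 mm above its underside. The through hole is 15 mm wide along the collar's x and 20 mm along its y (1 mm of play all round the shaft, mouth chamfered 1 mm): it passes over the shaft only with the flats facing the collar's -x and +x sides, within about 10 degrees
- thumbscrew (a point): end of the collar's black thumb-screw head (about 20 mm wide), 38 mm from the hole's axis in the collar's -x direction, 12 mm above its underside
- tile: white ceramic tile 100 x 100 x 8 mm, fixed on the bench, the collar lies on it; origin at the centre of its underside
- wash_bottle: bystander: white bottle with a red cap, 64 mm wide, 150 mm high; origin at the centre of its underside
- amber_bottle: bystander: amber bottle with a white cap, 72 mm wide, 130 mm high; origin at the centre of its underside
- flask: bystander: green conical flask, 72 mm wide at the foot, 108 mm high; origin at the centre of its underside
Mind the look-alikes: they are no part of the job. Of the things that look like the tile, the middle-sized one is meant.

How it is judged (in metres and radians):
On the way, in this order (a step that is already met when the one before it is completed fails the run):
1. the fingers take hold of the shaft (over 1 N for 0.2 s) while the collar still lies on the tile (contact force between the fingers and drive above 1 N and contact force between collar and tile above 0.2 N), for 0.2 s.
2. the collar is lifted off the tile in the fingers (contact force between the fingers and collar above 1 N and z of collar in the frame of tile above 0.03 m), for 0.2 s.
At the end, for the whole second after the job is handed in: the fingers (over 1 N) hold the collar still (under 20 mm/s) on the flats: hole within 4 mm of the shaft axis, underside 2 to 21 mm above the shoulder, level within 0.1 rad, thumb-screw towards the red mark within 0.17 rad and its end within 20 mm of the mark seen from above (horizontal distance between collar_mid and shoulder below 0.004 m and z of collar in the frame of shoulder between 0.002 and 0.021 m and angle between collar's own z axis and vertical below 0.1 rad and angle between the x axis of collar and the x axis of drive, either way round below 0.17 rad and horizontal distance between thumbscrew and mark below 0.02 m and contact force between the fingers and collar above 1 N and linear speed of collar below 0.02 m/s); the arm keeps its last pose, push and grip.
It fails at once if a bystander bottle or the flask is shifted by more than 30 mm or tipped (distance of any of wash_bottle, amber_bottle, flask from where it was at the start of the episode above 0.03 m or angle between any of wash_bottle, amber_bottle, flask's own z axis and vertical above 0.5 rad).
It also fails if it takes over 64 s, if anything falls off the work surface, if the arm or the gripper's body presses on something with over 40 N, if the wrist force passes 120 N, or if a joint passes its speed limit or range.

## Working session

There is one attempt and no reset: what is moved stays moved. The work goes in short steps, each a Python script; the robot and the scene stay as the last script left them, time stands still between calls to the robot, and variables do not carry over. Pictures are saved under pics/ and viewed, at most 10 in all, crops included, and the job is handed in when it is done.

```bash
mkdir -p pics; python3 - <<'E'
from bench import ctrl
import cv2,numpy as np
for n in("top","side"):
    im=ctrl.read_camera(n);cv2.imwrite(f"pics/{n}0.png",im)
    p=ctrl.camera_params(n);print(n,{k:(np.round(v,4).tolist()) for k,v in p.items()})
print(ctrl.camera_params("wrist"))
print(ctrl.current_t(),ctrl.current_eef_rot())
E
```

```text
top {'fx': 369.6976, 'fy': 369.6976, 'cx': 319.5856, 'cy': 193.836, 'pose': [[-0.004, 0.9866, -0.163, 0.393], [-1.0, -0.0043, -0.0016, 0.0061], [-0.0023, 0.163, 0.9866, 0.961], [0.0, 0.0, 0.0, 1.0]]}
side {'fx': 396.9657, 'fy': 396.9657, 'cx': 324.5596, 'cy': 203.6311, 'pose': [[-0.7717, 0.4538, -0.4456, -0.0239], [-0.6358, -0.5306, 0.5606, 0.6832], [0.018, 0.7159, 0.698, 0.9746], [0.0, 0.0, 0.0, 1.0]]}
{'fx': 302.57999148549425, 'fy': 302.57999148549425, 'cx': 316.9999699442901, 'cy': 202.7614351242773, 'T_tool_cam': array([[-3.49423428e-04,  9.59926113e-01,  2.80252986e-01,
         8.20216931e-02],
       [ 9.99999882e-01,  4.29964585e-04, -2.25906052e-04,
        -3.87588865e-04],
       [-3.37351977e-04,  2.80252874e-01, -9.59926150e-01,
        -1.70734061e-01],
       [ 0.00000000e+00,  0.00000000e+00,  0.00000000e+00,
         1.00000000e+00]])}
0.1 [[ 9.16398930e-01  4.00266045e-01 -3.07367562e-04]
 [ 4.00266146e-01 -9.16398399e-01  9.93161049e-04]
 [ 1.15857504e-04 -1.03316055e-03 -9.99999460e-01]]
```

View pics/top0.png

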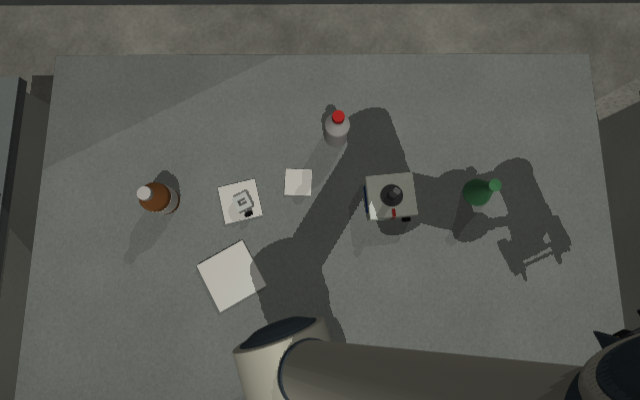

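View pics/side0.png

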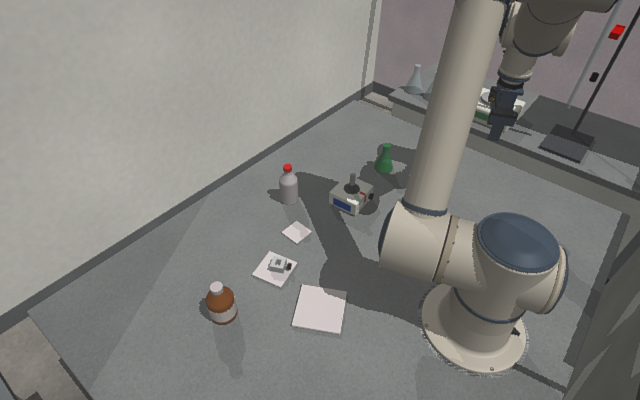

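The tile look-alikes in the top view are the small bare tile at (298,182), the large bare tile at (231,276), and the middle-sized one at (240,201). The middle one carries the collar, with its screw at (248,213). The drive is at (391,196) with its red mark at (394,212), and the dark knob at (406,219) is not the mark. The flask is at (480,190), the wash bottle at (337,130) and the amber bottle at (158,198).

```bash
cat > h.py <<'E'
from bench import ctrl
import cv2,numpy as np
def campose(n):
    p=ctrl.camera_params(n)
    if n!="wrist": return p,np.array(p["pose"])
    T=np.eye(4);T[:3,:3]=ctrl.current_eef_rot();T[:3,3]=ctrl.current_tool_pos()
    return p,T@p["T_tool_cam"]
def cast(p,T,uv,z):
    d=T[:3,:3]@np.array([(uv[0]-p["cx"])/p["fx"],-(uv[1]-p["cy"])/p["fy"],-1.])
    return T[:3,3]+d*(z-T[2,3])/d[2]
def proj(p,T,X):
    c=T[:3,:3].T@(np.asarray(X)-T[:3,3]);return p["cx"]-p["fx"]*c[0]/c[2],p["cy"]+p["fy"]*c[1]/c[2]
def R(yaw): # tool down, tool x at yaw (rad)
    c,s=np.cos(yaw),np.sin(yaw);return np.array([[c,s,0],[s,-c,0],[0,0,-1.]])
def blobs(mask,amin=8):
    n,l,st,ce=cv2.connectedComponentsWithStats(mask.astype(np.uint8))
    return [(ce[i].round(1),st[i].tolist(),l==i) for i in range(1,n) if st[i,4]>=amin]
def look(name):
    p,T=campose("wrist");im=ctrl.read_camera("wrist");cv2.imwrite(f"pics/{name}.png",im);np.savez(f"pics/{name}.npz",T=T);return im,p,T
E
python3 - <<'E'
from h import *
p,T=campose("top");im=cv2.imread("pics/top0.png")
b,g,r=[im[...,i].astype(int) for i in range(3)]
for c,s,m in blobs((r>g+50)&(r>b+50),5): print("red",c,s,cast(p,T,c,.061).round(4))
for n,uv,z in [("tile",(240,201),.008),("collar",(243,201),.032),("screw",(248.5,213),.02),("shaft_end",(391,192),.125),("shaft80",(391,196),.08),("flask",(478,195),.02),("wash",(337,138),.03),("amber",(165,202),.02),
 ("dcor",(366,174),.06),("dcor",(413,173),.06),("dcor",(417,218),.06),("dcor",(369,219),.06)]:
    print(n,cast(p,T,uv,z).round(4))
a=cv2.resize(im[160:240,355:435],None,fx=7,fy=7,interpolation=cv2.INTER_CUBIC)
cv2.imwrite("pics/crop.png",a)
E
```

```text
red [337.9 116.2] [332, 110, 13, 14, 135] [ 0.7426 -0.0401  0.061 ]
red [393.4 211.9] [392, 209, 4, 7, 19] [ 0.4961 -0.1728  0.061 ]
tile [0.5324 0.2151 0.008 ]
collar [0.5289 0.2022 0.032 ]
screw [0.4996 0.1897 0.02  ]
shaft_end [ 0.5347 -0.1563  0.125 ]
shaft80 [ 0.5325 -0.1647  0.08  ]
flask [ 0.5436 -0.4004  0.02  ]
wash [ 0.6947 -0.0386  0.03  ]
amber [0.5289 0.4055 0.02  ]
dcor [ 0.5914 -0.1083  0.06  ]
dcor [ 0.5935 -0.2254  0.06  ]
dcor [ 0.481  -0.2301  0.06  ]
dcor [ 0.479  -0.1129  0.06  ]
```

View pics/crop.png

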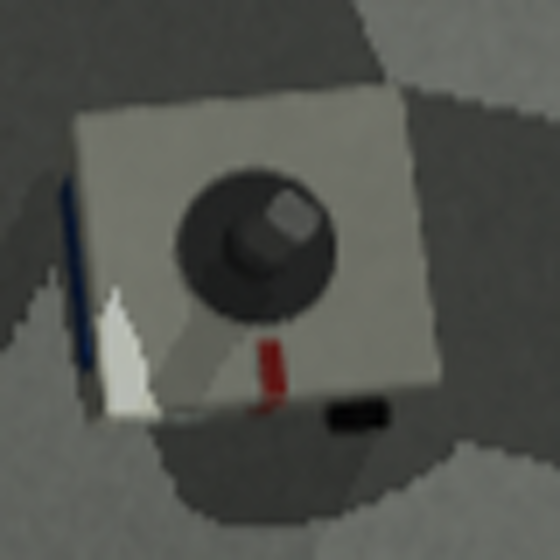

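The enlarged crop shows the round dark shoulder, with the shaft tip at about px (396.7,191) and its flats turned roughly 45° from the mark. The mark is at (393.4,212) and the drive is yawed slightly. The corner spacing gives about 112 x 117 mm, which matches the given 110 x 120. Next I'll look at both objects from close by with the wrist camera.

```bash
python3 - <<'E'
from h import *
ctrl.goto([0.535,-0.165,0.27],R(np.radians(60)))
print(ctrl.current_q(),ctrl.current_t())
im1,p,T=look("w1")
ctrl.goto([0.53,0.205,0.20],R(np.radians(100)))
print(ctrl.current_q(),ctrl.current_t())
im2,p,T=look("w2")
cv2.imwrite("pics/w12.png",np.vstack([im1[:, :],im2])[:800])
E
python3 -c "
import cv2,numpy as np
a=cv2.imread('pics/w1.png');b=cv2.imread('pics/w2.png')
cv2.imwrite('pics/w12.png',np.hstack([a[:,120:520],b[:,120:520]]))"
```

```text
[-2.33345216e+01  2.00860543e+01  8.18049719e+01 -1.26894084e-02
  7.81162171e+01  6.74175990e+00] 1.9167
[ 1.50294133e+01  2.45189253e+01  8.62793266e+01 -1.51297508e-02
  6.91771608e+01  5.12930153e+00] 3.375
```

View pics/w12.png

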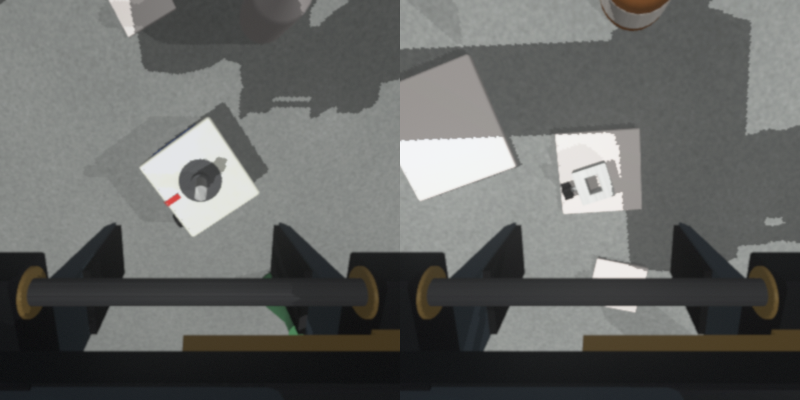

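Left half (w1): the drive's white top is centred near px (320,177), the red mark is at (293,199) and the shaft tip is about (321,190). Right half (w2): the collar is on the middle tile, with its hole at about (313,185) and its black screw at (288,190). The small tile is below it and the large one to the left, and both are bare. I'll measure these by mask.

```bash
python3 - <<'E'
from h import *
p=ctrl.camera_params("wrist")
im=cv2.imread("pics/w1.png");T=np.load("pics/w1.npz")["T"]
hsv=cv2.cvtColor(im,cv2.COLOR_BGR2HSV);b,g,r=[im[...,i].astype(int) for i in range(3)]
red=(r>g+60)&(r>b+60);red[:150]=0;red[240:]=0
for c,s,m in blobs(red):print("red",c,s,cast(p,T,c,.061).round(4))
sub=np.zeros(red.shape,bool);sub[100:245,240:400]=1
w=(((im.min(2)>190)|red)&sub).astype(np.uint8);w=cv2.morphologyEx(w,cv2.MORPH_CLOSE,np.ones((3,3)))
c=max(cv2.findContours(w,0,1)[0],key=cv2.contourArea)
q=cv2.boxPoints(cv2.minAreaRect(cv2.convexHull(c)));P=np.array([cast(p,T,u,.06) for u in q])
print(q.round(1).tolist(),P.round(4).tolist(),P.mean(0).round(4))
for i in range(4):
    d=P[(i+1)%4]-P[i];print(np.linalg.norm(d).round(4),np.degrees(np.arctan2(d[1],d[0])).round(1))
a=cv2.resize(im[155:215,280:360],None,fx=5,fy=5,interpolation=cv2.INTER_CUBIC)
im2=cv2.imread("pics/w2.png")
a2=cv2.resize(im2[155:215,270:350],None,fx=5,fy=5,interpolation=cv2.INTER_CUBIC)
cv2.imwrite("pics/crop2.png",np.hstack([a,a2]))
E
```

```text
red [292.2 199.6] [285, 194, 16, 12, 90] [ 0.4955 -0.172   0.061 ]
[[258.6000061035156, 166.10000610351562], [327.70001220703125, 117.69999694824219], [379.6000061035156, 191.8000030517578], [310.3999938964844, 240.1999969482422]] [[0.4815, -0.1132, 0.06], [0.5862, -0.1058, 0.06], [0.5988, -0.22, 0.06], [0.4869, -0.2336, 0.06]] [ 0.5383 -0.1682  0.06  ]
0.105 4.1
0.115 -83.7
0.1128 -173.1
0.1205 92.6
```

View pics/crop2.png

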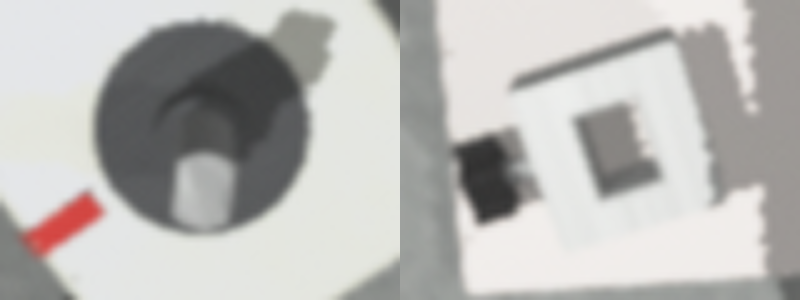

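Left crop: the shaft tip is at px (320.6,193.2), its flat edges run nearly vertical with about 5° tilt, so the flat normal is about -35° in world. The base disc is centred at (320.6,180.4). Right crop: the collar, its hole and its black screw are all clear, and the screw points left. The mark-to-centre distance is 43 mm, as it must be, and the drive yaw is about 5°.

```bash
python3 - <<'E'
from h import *
p=ctrl.camera_params("wrist");T=np.load("pics/w1.npz")["T"]
e=cast(p,T,(320.6,193.2),.125);d=cast(p,T,(320.6,180.4),.061)
print("end",e,"disc",d)
m=np.array([.4955,-.172])
for v in(e,d): print(np.linalg.norm(v[:2]-m),np.degrees(np.arctan2(*(v[:2]-m)[::-1])))
s=(e+d)/2
if np.linalg.norm((e-d)[:2])<.008:
    Rg=R(np.radians(54))
    ctrl.goto([s[0],s[1],.20],Rg)
    print("hit",ctrl.move_l([s[0],s[1],.090],vel=.1,contact_N=8),ctrl.current_tool_pos())
    f0=ctrl.current_contact_force();t0=ctrl.current_tool_pos()
    ctrl.command_gripper(0.0);ctrl.sleep(.3)
    print("width mm",91*ctrl.current_grip_width(),ctrl.current_grasp_force())
    print("dF tool",Rg.T@(ctrl.current_contact_force()-f0),"dpos tool",Rg.T@(ctrl.current_tool_pos()-t0),ctrl.current_wrist_torque(),ctrl.current_t())
E
```

```text
end [ 0.53939876 -0.16829872  0.125     ] disc [ 0.54027123 -0.16840582  0.061     ]
0.04405451806329533 4.819437956358212
0.044915268819638796 4.589790647082071
hit False [ 0.5401952  -0.16848196  0.0905465 ]
width mm 12.7685345038438 29.999599379952997
dF tool [ 0.07901051 -9.01738589 -5.5532376 ] dpos tool [-0.00021881 -0.00207249  0.00072419] [ 0.87790829  1.15435333 -0.04246497] 7.5417
```

12.8 mm means the fingers are on the flats. I'll re-centre where the pinch pulled the tool, turn the shaft to yaw 95°, then pinch the round from the other side to centre along the drive's y.

```bash
python3 - <<'E'
from h import *
Rg=R(np.radians(54));t=ctrl.current_tool_pos();c=t.copy();c[2]=.0905
print("c",c)
ctrl.move_l(c,vel=.05)
print(ctrl.current_contact_force())
for y in (68,82,95): ctrl.goto(c,R(np.radians(y)))
ctrl.sleep(.2)
print("turned",91*ctrl.current_grip_width(),ctrl.current_tool_pos(),ctrl.current_contact_force(),ctrl.current_wrist_torque(),ctrl.current_q())
ctrl.command_gripper(1.0);ctrl.sleep(.1)
f0=ctrl.current_contact_force();t0=ctrl.current_tool_pos()
def pinch(yaw):
    Q=R(np.radians(yaw));f0=ctrl.current_contact_force();t0=ctrl.current_tool_pos()
    ctrl.command_gripper(0.0);ctrl.sleep(.2)
    d=Q.T@(ctrl.current_tool_pos()-t0)
    print(yaw,"w",91*ctrl.current_grip_width(),"dpos",d,"dF",Q.T@(ctrl.current_contact_force()-f0),ctrl.current_tool_pos())
    ctrl.command_gripper(.5)
    return d
pinch(95)
ctrl.goto([c[0],c[1],.0905],R(np.radians(50)));ctrl.goto(c,R(np.radians(5)))
pinch(5)
print(ctrl.current_q(),ctrl.current_t())
E
```

```text
c [ 0.53838991 -0.1674408   0.0905    ]
[  4.02070362  -1.29586895 -14.69134314]
turned 12.639270978086675 [ 0.53677319 -0.16698327  0.08995631] [ -7.49327121   1.47768206 -14.47707375] [0.1746442  1.23360733 0.10251782] [-2.33528221e+01  3.20368654e+01  9.36248410e+01 -2.62502280e-02
  5.45281173e+01 -2.79764586e+01]
95 w 13.215766379231104 dpos [ 7.50580596e-05 -1.58234258e-03  1.01415905e-04] dF [ -2.74981135 -10.78023984  -6.57277753] [ 0.53681457 -0.16750962  0.09039948]
5 w 17.28448234626591 dpos [ 1.56860644e-04  1.62748231e-03 -9.89207919e-05] dF [-2.1024184  14.12127786  3.37872013] [ 0.53865827 -0.16906107  0.09059562]
[-2.33349844e+01  3.20231143e+01  9.35277772e+01  2.97737562e-03
  5.44514860e+01  6.16548328e+01] 15.375
```

The shaft axis works out at about (0.5367, -0.1690), and the widths of 13 mm and 17–18 mm confirm which faces the pads were on. I'll re-check the centring, look at the shaft, then move to the collar.

```bash
python3 - <<'E'
from h import *
c=np.array([.5367,-.1690,.0905])
ctrl.move_l(c,vel=.05)
Q=R(np.radians(5));t0=ctrl.current_tool_pos();f0=ctrl.current_contact_force()
ctrl.command_gripper(0.0);ctrl.sleep(.2)
print("w",91*ctrl.current_grip_width(),"dpos",Q.T@(ctrl.current_tool_pos()-t0),Q.T@(ctrl.current_contact_force()-f0),ctrl.current_tool_pos())
ctrl.command_gripper(1.0)
ctrl.move_l([c[0],c[1],.24],vel=.2)
im1,_,_=look("w3")
ctrl.goto([.529,.203,.14],R(np.radians(21)))
im2,_,_=look("w4")
print(ctrl.current_q(),ctrl.current_t())
cv2.imwrite("pics/w34.png",np.hstack([im1[100:300,220:420],im2[100:300,220:420]]).repeat(2,0).repeat(2,1))
E
```

```text
w 17.584764707174973 dpos [ 1.78453343e-04  2.60470591e-04 -2.01987301e-05] [-0.55488855  5.23595478  0.6325596 ] [ 0.53678787 -0.16934613  0.09053187]
[ 1.48480886e+01  2.83826674e+01  9.04637750e+01 -8.50834938e-03
  6.11217645e+01  8.39378498e+01] 19.9917
```

View pics/w34.png

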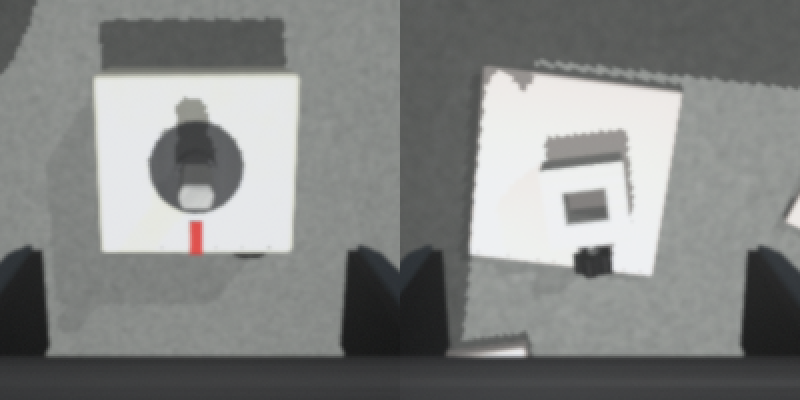

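Left: the drive sits square in the image at yaw 5° and the shaft's flat faces the red mark (the bar end is wide across). Right: the collar on its tile, with its hole at px (312.5,203.5) and its screw at (316.5,231), turned about 7° counter-clockwise of the tool. I'll measure both and grasp.

```bash
python3 - <<'E'
from h import *
p=ctrl.camera_params("wrist")
im=cv2.imread("pics/w3.png").astype(int);T=np.load("pics/w3.npz")["T"]
red=(im[...,2]>im[...,1]+60)&(im[...,2]>im[...,0]+60);red[:200]=0
for c,s,m in blobs(red,20):
    M=cast(p,T,c,.061);d=np.array([.5367,-.1692])-M[:2];print("mark",c,s,M,np.linalg.norm(d),np.degrees(np.arctan2(d[1],d[0])))
im=cv2.imread("pics/w4.png");T=np.load("pics/w4.npz")["T"];g=im.max(2)
h=g<170;h[:190]=0;h[216:]=0;h[:,:295]=0;h[:,330:]=0
k=g<75;k[:215]=0;k[242:]=0;k[:,:300]=0;k[:,335:]=0
H=max(blobs(h),key=lambda b:b[1][4]);K=max(blobs(k),key=lambda b:b[1][4])
for n,B,z in(("hole",H,.032),("screw",K,.022)):
    c=cv2.findContours(B[2].astype(np.uint8),0,1)[0][0]
    P=np.array([cast(p,T,u,z)[:2] for u in c[:,0]+0.0]).astype(np.float32)
    r=cv2.minAreaRect(P*1000);print(n,B[0],B[1],"ctr",np.array(r[0])/1000,"size",r[1],"ang",r[2])
    globals()[n]=np.array(r[0])/1000
d=hole-screw;print("dist",np.linalg.norm(d),"yaw",np.degrees(np.arctan2(d[1],d[0])))
E
```

```text
mark [317.5 218.5] [315, 211, 6, 16, 96] [ 0.49596623 -0.17159252  0.061     ] 0.0408039718300601 3.361430301422856
hole [312.5 202.9] [302, 195, 22, 17, 312] ctr [0.52823804 0.20671324] size (14.885475158691406, 20.022350311279297) ang 27.94169807434082
screw [316.4 230.9] [308, 224, 17, 14, 187] ctr [0.49923099 0.19212267] size (14.201655387878418, 16.42806625366211) ang 21.28665542602539
dist 0.03246989124150727 yaw 26.702443645521242
```

```bash
python3 - <<'E'
from h import *
p=ctrl.camera_params("wrist")
im=cv2.imread("pics/w3.png");T=np.load("pics/w3.npz")["T"];g=im.min(2)
k=(g>115);k[:190]=0;k[206:]=0;k[:,:305]=0;k[:,332:]=0
for B in blobs(k,60): print(B[0],B[1])
B=min(blobs(k,60),key=lambda b:abs(b[0][0]-318.5)+abs(b[0][1]-198))
S=cast(p,T,B[0],.125);bias=T[:3,:3]*0
Rb=R(np.radians(5)).T@(S-np.array([.5367,-.1692,.125]));print("shaft seen",S,"bias tool",Rb)
if np.abs(Rb).max()>.005: raise SystemExit
col=np.array([.5282,.2067,0])-R(np.radians(21))@Rb;print("collar",col)
Rg=R(np.radians(27.5))
ctrl.goto([col[0],col[1],.06],Rg)
print("hit",ctrl.move_l([col[0],col[1],.0115],vel=.06,contact_N=8),ctrl.current_tool_pos())
ctrl.command_gripper(0.0);ctrl.sleep(.2)
print("w",91*ctrl.current_grip_width(),ctrl.current_grasp_force(),ctrl.current_tool_pos())
ctrl.move_l([col[0],col[1],.18],vel=.12);ctrl.sleep(.2)
print("w",91*ctrl.current_grip_width(),ctrl.current_grasp_force(),ctrl.current_t(),ctrl.current_contact_force())
im,_,_=look("w5")
E
```

```text
[318.  199.2] [305, 192, 27, 14, 272]
shaft seen [ 0.53824648 -0.16833957  0.125     ] bias tool [ 0.00161558 -0.00072237  0.        ]
collar [0.5269506  0.20544664 0.        ]
hit False [0.52711547 0.20549167 0.01171124]
w 39.384551154779935 29.9994894862175 [0.52695583 0.2054685  0.01150245]
w 39.61902980288252 29.99946042895317 24.1583 [ 0.39882322  0.1505425  -0.68716304]
```

Collar held (39.5 mm) and lifted. I'll carry it over the shaft and lower it with a contact stop.

```bash
python3 - <<'E'
from h import *
c=[.5367,-.1692];Rg=R(np.radians(5))
ctrl.goto([*c,.19],Rg);ctrl.move_l([*c,.140],vel=.1)
im,_,_=look("w6")
f0=ctrl.current_contact_force();m0=ctrl.current_wrist_torque()
hit=ctrl.move_l([*c,.095],vel=.03,contact_N=6)
ctrl.sleep(.2)
print("hit",hit,ctrl.current_tool_pos(),"dF tool",Rg.T@(ctrl.current_contact_force()-f0),"dM tool",Rg.T@(ctrl.current_wrist_torque()-m0),ctrl.current_t(),91*ctrl.current_grip_width())
E
```

```text
hit False [ 0.5368875  -0.16924886  0.09507375] dF tool [ 3.7974547  -0.26987569  2.02585337] dM tool [-0.07390639  0.96141631  0.05880251] 28.1583 39.61387609822556
```

It slid on without a hit. A small side force of +3.8 N along x suggests a 0.5–1 mm offset, so I'll shift the collar to relieve it and check in the pictures.

```bash
python3 - <<'E'
from h import *
Rg=R(np.radians(5))
for x in(.5374,.5380):
    ctrl.move_l([x,-.1692,.095],vel=.03);ctrl.sleep(.2)
    print(x,Rg.T@ctrl.current_contact_force(),ctrl.current_tool_pos())
a=ctrl.read_camera("side");w=ctrl.read_camera("wrist")
cv2.imwrite("pics/fin.png",np.hstack([cv2.resize(a[150:230,310:410],(400,320),interpolation=cv2.INTER_CUBIC),cv2.resize(w[150:310,220:420],(400,320),interpolation=cv2.INTER_CUBIC)]))
print(ctrl.current_grasp_force(),ctrl.current_t())
E
```

```text
0.5374 [0.30662776 0.43377921 1.44941166] [ 0.53705731 -0.16910715  0.09489346]
0.538 [-0.05836408 -0.96898124  1.01829581] [ 0.53798132 -0.16920491  0.09499802]
29.999490827322006 29.1583
```

View pics/fin.png

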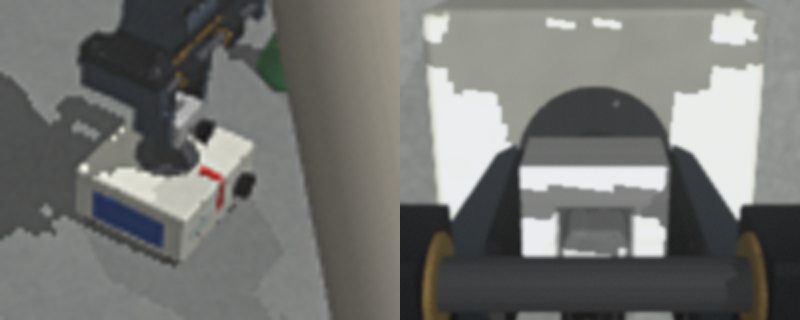

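The wrist view shows the collar square between the fingers with the shaft end standing in its hole. The side view shows the black screw above the red mark. The side force is gone and the grip is 30 N, so I'm handing in.

```bash
python3 -c "
from bench import ctrl
print(ctrl.sign_off())"
```

```text
the job is handed in; nothing more can be done
None
```

I handed the job in at about 29 s; the sign-off returned no verdict. The collar is held on the flats by the gripper (30 N), with its screw over the red mark, its underside about 11 mm above the shoulder by the tool height, and the shaft end showing; I did not go near the bottles or the flask.

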